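# Empty the plaster mould

## Robot

A 6-joint arm with a two-finger parallel gripper is mounted at the origin on the work surface. World frame = base frame: x ahead of the robot, y to its left, z up, the work surface at z = 0. Lengths are in m, angles in rad, forces in N, time in s.
With the tool pointing down it reaches from about 0.375 to 0.9 m from the base axis. Payload 3.1 kg.
Tool frame: the origin (TCP) lies midway between the tips of the shut fingers; the grasp point (between the pads) lies 19 mm behind it (manip.pinch_z is the distance from the TCP to the grasp point, in m); z points along the fingers, y is the line along which they close (so a half turn about z gives the same grasp; the last joint's range is limited). The gripper opens to 85 mm and grips with 20 to 120 N. Pads are 22 mm wide; open, the fingers measure 114 mm over their backs; the gripper's body (76 mm by 85 mm) begins 54 mm behind the grasp point. The pads swing forward as they close: fully open they stand 13 mm farther back than shut.
Start: joints at [-1.429, 0.527, 1.433, -0, 1.181, -0.178], TCP at [0.197, -0.593, 0.231] pointing down, gripper open.
Joint ranges: [-3.08, 3.08], [-0.75, 2.2], [0.22, 2.44], [-1.43, 4.57], [0, 2.65], [-2.85, 2.85]. Speed limits (rad/s): [2.79, 2.79, 3.14, 3.14, 3.14, 3.14].

## Interface

Orientations are given as a unit quaternion [x, y, z, w].
In Python, from station import manip, viewer, ticket gives the robot as it stands.
- The arm moves only by the shell command python3 -m creep 'ROWS' [FORCE]. ROWS is JSON, a list of rows, each an object with "slide": the shift along the tool's x, y, z in cm, a list of three; "angular": the turn, a rotation vector about the tool's x, y, z in rad, a list of three; "claw": the opening, from -1 (shut) to 1 (fully open). A call has 1 to 10 rows; each row shifts and turns the commanded pose from where the row before left it, along the tool's axes as they then stand; what a row does not reach is not made up. A row lasts 1/12 s, in which the tool goes at most 41.7 mm and 7.16 degrees, less where a joint would pass 70% of its speed; a pose out of reach is approached as far as the arm can. A call with a gripper value outside its range is refused whole. The fingers move at their own pace and stop on an object; FORCE is the grip in N (left out, the last holds). Time passes only in rows, so rows that do not move let the fingers close. It gives the time, the measured TCP pose, the force, the opening and the grip force at its end, in the units of the state.
- manip.sense(): the state, without advancing time (a new reading comes with each control period).
- viewer.snapshot(name): name is "side" or "top"; returns the picture (400x640x3 uint8, blue, green, red); there is no depth.
- viewer.calibration(name): a dict with "fov_y" (degrees; the focal length in pixels is half the picture's height over the tangent of half this angle, whatever the lens; pixels are square), "cx", "cy" (the principal point, pixels), "T" (4x4, takes a point from camera to world coordinates). Camera axes: x right, y up, looking along -z (the intrinsics and any distortion apply to the point x, -y, -z); pixel columns grow to the right and rows downward; lengths in m; the calibration is good to about 2 mm. A picture is of the moment at which its call begins. calibration takes no time and is no camera call.
- ticket.sign_off(): hands the job in; it is judged then, once.
The state is a dict: "t": time; "q": joint angles; "qd": joint speeds; "tau": joint torques, N m; "tcp_pos": TCP position; "tool_rot": TCP orientation; "force": force on the tool from outside, world axes, zero at the start; "ft_torque": the same for the moment, N m; "finger_gap": opening from 0.0 (shut) to 1.0 (fully open); "gripper_force": force on a finger pad.
Only numpy, scipy, OpenCV 4.12 (cv2) and the standard library are available. Lean on these libraries where they do the work, as an engineer would, in place of code of your own. Each camera call takes 0.05 s, during which the arm holds its last target. There are 200 camera calls.

## Task

Empty the mould for the next pour: lift the brass clock bracket out of its cavity and set it down gently in the low wooden tray, flat on its plate with the eye upward, and put the broken-off sprue that lies on the mould's face into the steel scrap bowl, which stays standing upright. Leave the candlestick, jar, spray bottle and brush where they are.

Things in the scene. Friction and masses are not known exactly. Their poses are not given: they have to be found in the camera images.
- mould: Fixed open half mould: white plaster block in a brown wooden frame, 189 x 164 mm, 45 mm high, top flat and level. Origin: centre of its underside; z up, x along its long side. Cavity 88 (x) x 44 (y) mm, 12 mm deep, centred at x 0, y -28 mm. Two plaster pips, 4 mm high, on the face at x +-72, y +60 mm.
- casting: Brass clock bracket, 0.3-0.5 kg, in the cavity with 2 mm play all round: flat plate 84 (x) x 40 (y) x 10 mm, its top 2 mm below the mould face, with an upright eye lug in its middle, 30 mm long (x), 12 mm thick (y), flat-sided, round-topped, top 44 mm above the plate's underside. Two 4 mm high screw bosses, 20 mm across, at x +-29 mm. Origin: centre of the plate's underside; z up the lug.
- sprue: Broken-off sprue, brass scrap of 0.1-0.2 kg, on the mould's face about 70 mm to the +y side of the casting: bar 18 mm wide (y), 18 mm high, with a wider head (28 mm in y) at its +x end. Runs from x -29 to +29 mm; grip the narrow part, x -25 to +14 mm. Origin: in the middle of the bar, 9 mm above its underside; x along the bar.
- tray: Fixed low dark-wood tray, 220 (x) x 180 (y) mm outside, walls 8 mm thick and 22 mm high. Origin: centre of its underside. It stands to one side of the mould, the bowl to the other; which side varies.
- tray_in (a point): Centre of the tray's inner floor (inside 204 x 164 mm), axes as the tray's.
- bowl: Loose round steel scrap bowl, 170 mm across the rim, 65 mm high, 0.4 kg. Origin: centre of its underside, z up.
- candlestick: Bystander: brass candlestick, 145 mm high, foot 90 mm across. Origin: centre of its underside.
- jar: Bystander: amber glass jar, 85 mm high, 68 mm across. Origin: centre of its underside.
- spray: Bystander: white spray bottle, 210 mm high, 72 mm across. Origin: centre of its underside.
- brush: Bystander: brush lying on the bench beyond the mould, roughly along y. Origin: on its underside.
There are look-alikes about, which are no part of the job. Leave any black or green look-alike of the sprue alone.

How it is judged:
At the end, for the whole second after the job is handed in: The casting rests in the tray, its plate flat on the tray floor (origin within 6 mm of floor height, tilt under 0.1 rad, eye up), and the sprue lies in the upright bowl (its middle within 75 mm of the bowl's axis and below 55 mm of the bowl's height; bowl tilted less than 0.2 rad); both at rest (x of casting in the frame of tray_in between -0.1 and 0.1 m and y of casting in the frame of tray_in between -0.08 and 0.08 m and z of casting in the frame of tray_in between -0.005 and 0.006 m and angle between casting's own z axis and vertical below 0.1 rad and linear speed of casting below 0.02 m/s and horizontal distance between sprue and bowl below 0.075 m and z of sprue in the frame of bowl between 0 and 0.055 m and angle between bowl's own z axis and vertical below 0.2 rad and linear speed of sprue below 0.03 m/s); the robot touches nothing.
It fails at once if the casting is dropped or thrown: it moves faster than 0.7 m/s (a free fall of 25 mm) while no finger touches it (contact force between the fingers and casting below 0.05 N and linear speed of casting above 0.7 m/s).
It fails at once if a bystander is moved more than 30 mm or tipped more than 0.4 rad (distance of any of candlestick, jar, spray, brush from where it was at the start of the episode above 0.03 m or angle between any of candlestick, jar, spray's own z axis and vertical above 0.4 rad).
It also fails if it takes over 59 s, if anything falls off the work surface, if the arm or the gripper's body presses on something with over 40 N, if the wrist force passes 120 N, or if a joint passes its speed limit or range.

## Working session

There is one attempt and no reset: what is moved stays moved. The work goes in short steps, Python scripts to look and compute and a shell command to move; the robot and the scene stay as the last step left them, time stands still between calls to the robot, and variables do not carry over. Pictures are saved under pics/ and viewed, at most 11 in all, crops included, and the job is handed in when it is done.

```bash
mkdir -p pics
python3 - <<'E'
from station import manip, viewer
import cv2
for n in("top","side"):
    im=viewer.snapshot(n); cv2.imwrite(f"pics/{n}0.png",im); c=viewer.calibration(n); print(n,c)
s=manip.sense(); print(s['t'],s['tcp_pos'],s['tool_rot'],s['finger_gap'],manip.pinch_z)
E
```

```text
top {'fov_y': 50.05030284818933, 'cx': 313.77461430223445, 'cy': 198.364859335681, 'T': array([[-0.01627449,  0.98386599, -0.17816523,  0.39868652],
       [-0.99957952, -0.0117326 ,  0.02651663,  0.10715332],
       [ 0.02399847,  0.17852186,  0.98364324,  1.18846989],
       [ 0.        ,  0.        ,  0.        ,  1.        ]])}
side {'fov_y': 55.55868570569222, 'cx': 315.72790564684, 'cy': 198.1809513073217, 'T': array([[ 0.90860643,  0.31376974, -0.27564998,  0.30448999],
       [-0.41717273,  0.65016625, -0.63502029, -0.50499966],
       [-0.02003184,  0.69197717,  0.72164141,  0.76846226],
       [ 0.        ,  0.        ,  0.        ,  1.        ]])}
0.1 [ 0.19700321 -0.59244873  0.23041872] [ 9.87165985e-01  1.59694465e-01  2.54665141e-06 -9.97948794e-04] 1.0021922151552909 0.0187
```

View pics/top0.png

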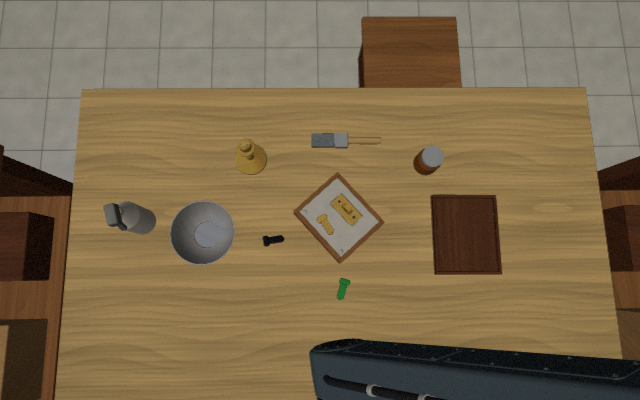

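View pics/side0.png

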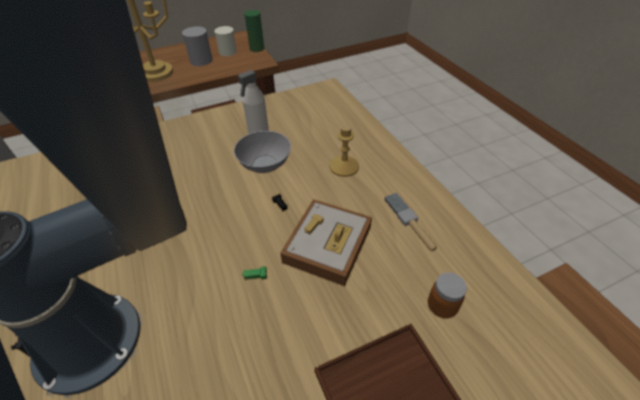

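The top view shows the mould centred near (338,218), with the casting in its cavity at (346,209), the tray at (466,235), and the bowl at (202,233). There are three sprue candidates: brass on the mould face (325,224), black on the bench (273,240) and green on the bench (343,289). The brass one fits, because it is brass and lies on the mould's face beside the casting. I'll confirm that in an enlarged crop.

```bash
python3 - <<'E'
import cv2
im=cv2.imread("pics/top0.png")[168:268,284:394]
cv2.imwrite("pics/crop.png",cv2.resize(im,None,fx=6,fy=6,interpolation=cv2.INTER_CUBIC)[:600,:800])
im=cv2.imread("pics/side0.png")[190:290,270:390]
cv2.imwrite("pics/crops.png",cv2.resize(im,None,fx=6,fy=6,interpolation=cv2.INTER_CUBIC)[:600,:800])
E
cat > h.py <<'E'
import numpy as np
from station import manip, viewer
from scipy.spatial.transform import Rotation as R
def ray(n,u,v):
    c=viewer.calibration(n); f=200/np.tan(np.radians(c['fov_y']/2)); T=c['T']
    return T[:3,3], T[:3,:3]@np.array([(u-c['cx'])/f,-(v-c['cy'])/f,-1])
def at(n,u,v,z):
    o,d=ray(n,u,v); return (o+d*(z-o[2])/d[2])
def proj(n,p):
    c=viewer.calibration(n); f=200/np.tan(np.radians(c['fov_y']/2)); T=c['T']
    q=T[:3,:3].T@(np.array(p)-T[:3,3]); return c['cx']+f*q[0]/-q[2], c['cy']+f*q[1]/q[2]
E
```

```text
(no output)
```

View pics/crop.png

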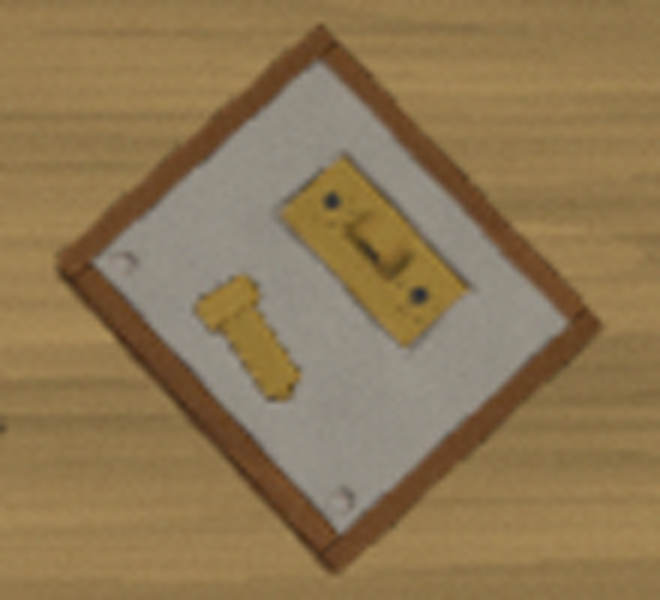

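View pics/crops.png

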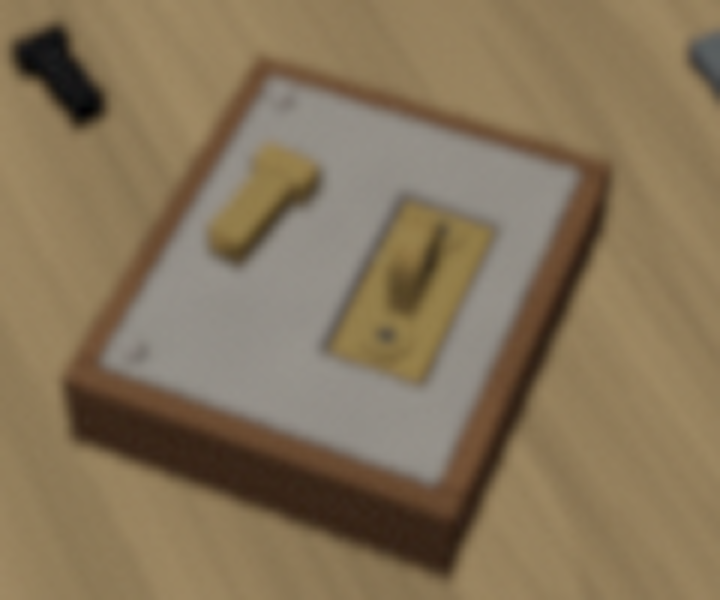

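The crops confirm it: the brass sprue's head points to the mould's upper-left side and it is skewed a little from the mould's axis. The black look-alike lies off on the bench. Next I'll work out the positions.

Run:
```python
from h import *
from scipy.optimize import least_squares
np.set_printoptions(precision=4,suppress=True)
t=lambda x,y:("top",284+(x+.5)/6-.5,168+(y+.5)/6-.5)
s=lambda x,y:("side",270+(x+.5)/6-.5,190+(y+.5)/6-.5)
def fit(obs,x0):
    # obs: list of (cam,u,v),(local xyz)
    def f(p):
        c,sn=np.cos(p[2]),np.sin(p[2]); r=[]
        for (n,u,v),(x,y,z) in obs:
            a,b=proj(n,[p[0]+c*x-sn*y,p[1]+sn*x+c*y,z]); r+=[a-u,b-v]
        return r
    o=least_squares(f,x0,loss='soft_l1'); return o.x,np.array(f(o.x)).reshape(-1,2)
h=.045; X,Y=.0945,.082
# mould: +y toward sprue(left-down), +x : sprue head side (up-left)?
M=[(t(322,28),(X,-Y,h)),(t(62,260),(X,Y,h)),(t(333,572),(-X,Y,h)),(t(600,325),(-X,-Y,h)),(t(122,262),(.072,.06,h+.004)),(t(342,500),(-.072,.06,h+.004)),
 (s(265,63),(X,Y,h)),(s(607,165),(X,-Y,h)),(s(70,385),(-X,Y,h)),(s(458,495),(-X,-Y,h))]
for k in("top","side",""):
    print('mould',k,*fit([o for o in M if k in o[0][0]],[.45,.05,.8]))
C=[(t(345,157),(.042,-.02,.043)),(t(282,212),(.042,.02,.043)),(t(408,347),(-.042,.02,.043)),(t(470,290),(-.042,-.02,.043)),(t(331,201),(.029,0,.047)),(t(419,295),(-.029,0,.047)),
 (s(405,205),(.042,.02,.043)),(s(497,227),(.042,-.02,.043)),(s(328,350),(-.042,.02,.043)),(s(424,382),(-.042,-.02,.043)),(s(386,335),(-.029,0,.047))]
print('casting',*fit(C,[.45,.05,.8]))
for k in("top","side"): print(fit([o for o in C if k in o[0][0]],[.45,.05,.8])[0])
S=[(t(195,305),(.029,.014,.063)),(t(245,277),(.029,-.014,.063)),(t(275,400),(-.029,.009,.063)),(t(300,378),(-.029,-.009,.063))]
print('sprue',*fit(S,[.45,.05,.8]))
# tray rim corners, bowl
T=[at("top",u,v,.022) for u,v in((431,195),(496,195),(501,273),(433,274))]; print('tray',np.array(T),np.mean(T,0))
print('bowl',at("top",202.5,232.5,.065),at("top",171,232,.065),at("top",234,232,.065),'side',at("side",263,153,.065))
for n,p,z in(("jar",(431,156),.085),("candle",(247,146),.145),("spray",(113,213),.2)): print(n,at("top",*p,z))
```

```text
mould top [0.5556 0.0107 0.7177] [[-0.1923 -0.9956]
 [-1.5557 -0.2937]
 [ 0.7174  0.359 ]
 [ 0.8444  0.3802]
 [ 0.095  -0.084 ]
 [-0.3088  0.3132]]
mould side [0.5573 0.0087 0.7343] [[-1.097  -1.2204]
 [ 1.6992 -0.4112]
 [-1.1427 -0.3975]
 [ 0.6838  4.6868]]
mould  [0.5564 0.01   0.7258] [[-0.3222 -1.2499]
 [-1.3572 -0.1978]
 [ 1.3416  0.0675]
 [ 1.1112 -0.2598]
 [ 0.3004 -0.0808]
 [ 0.2189  0.0205]
 [-1.2358 -1.5354]
 [ 1.3329 -0.3676]
 [-1.8881 -1.0248]
 [-0.4273  4.496 ]]
casting [ 0.5756 -0.0106  0.7278] [[-0.3319 -0.7705]
 [-0.5363 -0.1932]
 [-0.2792  0.0115]
 [ 0.0799 -0.4223]
 [ 0.0475 -0.0225]
 [ 0.1049 -0.0263]
 [-0.0112 -0.6545]
 [-0.1659  0.4942]
 [-0.252   0.5037]
 [-0.3359  0.6092]
 [ 0.0774  0.5189]]
[ 0.5749 -0.011   0.724 ]
[ 0.5763 -0.0098  0.7311]
sprue [0.533  0.0457 0.5818] [[-0.6533 -0.3936]
 [-0.2845 -1.5865]
 [-0.003   0.8231]
 [ 1.4393  0.6623]]
tray [[ 0.6156 -0.2517  0.022 ]
 [ 0.6135 -0.435   0.022 ]
 [ 0.3983 -0.4287  0.022 ]
 [ 0.3986 -0.2429  0.022 ]] [ 0.5065 -0.3396  0.022 ]
bowl [0.515 0.369 0.065] [0.5175 0.4507 0.065 ] [0.5152 0.2871 0.065 ] side [0.5109 0.3464 0.065 ]
jar [ 0.7104 -0.2393  0.085 ]
candle [0.7239 0.2453 0.145 ]
spray [0.549 0.544 0.2  ]
```

```bash
cat >> h.py <<'E'
def plan(x,y,z,yaw):
    s=manip.sense(); Rt=R.from_quat(s['tool_rot']); ax=Rt.as_matrix()
    tgt=R.from_matrix(np.array([[np.cos(yaw),np.sin(yaw),0],[np.sin(yaw),-np.cos(yaw),0],[0,0,-1]]).T.T)
    d=np.array([x,y,z])-s['tcp_pos']
    print('t',round(s['t'],2),'tcp',s['tcp_pos'].round(4),'turn',(Rt.inv()*tgt).as_rotvec().round(3),
     'slide after turn cm',(tgt.as_matrix().T@d*100).round(2),'gap',round(s['finger_gap'],3),'gf',np.round(s['gripper_force'],1),'F',np.round(s['force'],1))
E
python3 - <<'E'
from h import *
for n,v in(("head",(255,148)),("head2",(320,180)),("tail",(210,240)),("tail2",(240,264))):
    print(n,at("side",270+v[0]/6-.4,190+v[1]/6-.4,.063).round(4))
plan(.533,.0455,.15,.58)
E
python3 -m creep '[{"slide":[0,0,0],"angular":[0,0,-0.09],"claw":0.4},{"slide":[0,0,0],"angular":[0,0,-0.09],"claw":0.4},{"slide":[0,0,0],"angular":[0,0,-0.08],"claw":0.4}]' 60
python3 -c "
from h import *
plan(.533,.0455,.15,.58)"
```

```text
head [0.5429 0.0696 0.063 ]
head2 [0.5596 0.0423 0.063 ]
tail [0.5067 0.0329 0.063 ]
tail2 [0.5125 0.0166 0.063 ]
t 0.1 tcp [ 0.197  -0.5924  0.2304] turn [-0.002 -0.001 -0.259] slide after turn cm [ 63.07 -34.95   8.04] gap 1.002 gf 0.0 F [ 0.1  0.4 -0.4]
t: 0.35
tcp_pos: [0.197, -0.5926, 0.2307]
tool_rot: [0.958, 0.288, 0.0, -0.001]
force: [0.3, 1.1, -0.2]
finger_gap: 0.7
gripper_force: 0.0
t 0.35 tcp [ 0.197  -0.5926  0.2307] turn [-0.001 -0.001  0.005] slide after turn cm [ 63.07 -34.97   8.07] gap 0.7 gf 0.0 F [ 0.3  1.1 -0.2]
```

```bash
python3 -m creep '[{"slide":[3.1,-1.7,0.2],"angular":[0,0,0],"claw":0.4},{"slide":[3.1,-1.7,0.2],"angular":[0,0,0],"claw":0.4},{"slide":[3.1,-1.7,0.2],"angular":[0,0,0],"claw":0.4},{"slide":[3.1,-1.7,0.2],"angular":[0,0,0],"claw":0.4},{"slide":[3.1,-1.7,0.2],"angular":[0,0,0],"claw":0.4},{"slide":[3.1,-1.7,0.2],"angular":[0,0,0],"claw":0.4},{"slide":[3.1,-1.7,0.2],"angular":[0,0,0],"claw":0.4},{"slide":[3.1,-1.7,0.2],"angular":[0,0,0],"claw":0.4},{"slide":[3.1,-1.7,0.2],"angular":[0,0,0],"claw":0.4},{"slide":[3.1,-1.7,0.2],"angular":[0,0,0],"claw":0.4}]' | head -3
python3 -m creep '[{"slide":[3.1,-1.7,0.2],"angular":[0,0,0],"claw":0.4},{"slide":[3.1,-1.7,0.2],"angular":[0,0,0],"claw":0.4},{"slide":[3.1,-1.7,0.2],"angular":[0,0,0],"claw":0.4},{"slide":[3.1,-1.7,0.2],"angular":[0,0,0],"claw":0.4},{"slide":[3.1,-1.7,0.2],"angular":[0,0,0],"claw":0.4},{"slide":[3.1,-1.7,0.2],"angular":[0,0,0],"claw":0.4},{"slide":[3.1,-1.7,0.2],"angular":[0,0,0],"claw":0.4},{"slide":[3.1,-1.7,0.2],"angular":[0,0,0],"claw":0.4},{"slide":[0,0,0],"angular":[0,0,0],"claw":0.4},{"slide":[0,0,0],"angular":[0,0,0],"claw":0.4}]' | head -3
python3 -c "
from h import *
plan(.5315,.043,.11,.61)"
```

```text
t: 1.18
tcp_pos: [0.3633, -0.2791, 0.2111]
tool_rot: [0.958, 0.286, -0.0, -0.0]
t: 2.02
tcp_pos: [0.4958, -0.0294, 0.1949]
tool_rot: [0.958, 0.288, -0.0, -0.0]
t 2.02 tcp [ 0.4958 -0.0294  0.1949] turn [-0.001  0.001 -0.025] slide after turn cm [ 7.07 -3.89  8.49] gap 0.7 gf 0.0 F [-0.3 -0.6 -0.1]
```

```bash
python3 -m creep '[{"slide":[2.3,-1.3,1],"angular":[0,0,-0.025],"claw":0.4},{"slide":[2.4,-1.3,2.5],"angular":[0,0,0],"claw":0.4},{"slide":[2.4,-1.3,2.5],"angular":[0,0,0],"claw":0.4},{"slide":[0,0,2.5],"angular":[0,0,0],"claw":0.4},{"slide":[0,0,0],"angular":[0,0,0],"claw":0.4},{"slide":[0,0,0],"angular":[0,0,0],"claw":0.4}]' | head -3
python3 - <<'E'
from h import *
import cv2
a=viewer.snapshot("side")[160:280,260:400]; b=viewer.snapshot("top")[158:278,274:414]
f=lambda i:cv2.resize(i,(400,343),interpolation=cv2.INTER_CUBIC)
cv2.imwrite("pics/s1.png",np.hstack([f(a),f(b)]))
plan(.5315,.043,.048,.61)
E
```

```text
t: 2.52
tcp_pos: [0.5309, 0.0401, 0.1093]
tool_rot: [0.955, 0.298, -0.002, -0.001]
t 2.62 tcp [0.5327 0.0397 0.1113] turn [ 0.001 -0.001 -0.006] slide after turn cm [ 0.09 -0.34  6.33] gap 0.699 gf 0.0 F [-0.3  0.6 -0.1]
```

View pics/s1.png

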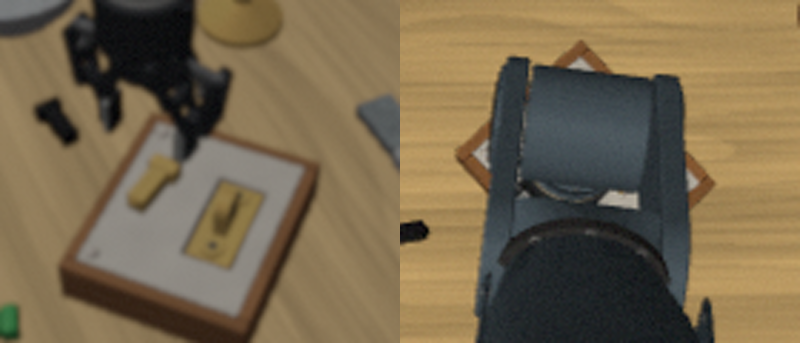

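The side view (left) shows open fingertips at about full-picture (300,204) and (324,213), hovering above the sprue's line at (314,223), and both straddle it. The arm hides the mould in the top view. I'll correct 3 mm and go down.

```bash
python3 -c "
from h import *
s=manip.sense(); p=s['tcp_pos']
for dz in(0,.005,.01): print(np.round(proj('side',p+[0,0,dz]),1),'seen 312,208.5')
"
python3 -m creep '[{"slide":[0,-0.3,1.5],"angular":[0,0,0],"claw":0.4},{"slide":[0,0,1.5],"angular":[0,0,0],"claw":0.4},{"slide":[0,0,1.0],"angular":[0,0,0],"claw":0.4},{"slide":[0,0,1.0],"angular":[0,0,0],"claw":0.4},{"slide":[0,0,0.7],"angular":[0,0,0],"claw":0.4},{"slide":[0,0,0],"angular":[0,0,0],"claw":0.4},{"slide":[0,0,0],"angular":[0,0,0],"claw":0.4}]' | head -4
python3 - <<'E'
from h import *
import cv2
plan(.5315,.043,.048,.61)
a=viewer.snapshot("side")[160:280,260:400]
cv2.imwrite("pics/s2.png",cv2.resize(a,(700,600),interpolation=cv2.INTER_CUBIC))
E
```

```text
[312.8 210.6] seen 312,208.5
[312.8 209.2] seen 312,208.5
[312.7 207.7] seen 312,208.5
t: 3.2
tcp_pos: [0.5308, 0.0433, 0.0534]
tool_rot: [0.955, 0.298, -0.0, -0.0]
force: [-0.2, -0.1, -0.5]
t 3.2 tcp [0.5308 0.0433 0.0534] turn [-0.     0.    -0.005] slide after turn cm [0.04 0.07 0.54] gap 0.699 gf 0.0 F [-0.2 -0.1 -0.5]
```

View pics/s2.png

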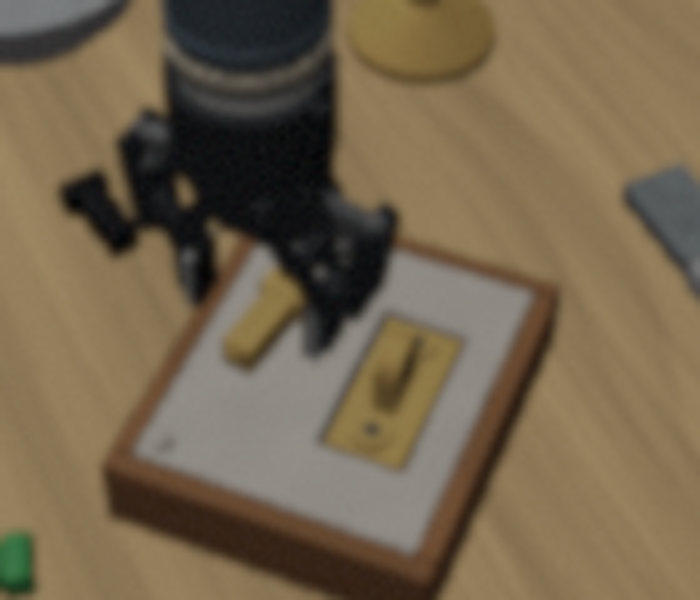

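The fingertips at crop (197,295) and (318,345) straddle the sprue's narrow part. I'll lower the last 5 mm, grip, then lift.

```bash
python3 -m creep '[{"slide":[0,0,0.5],"angular":[0,0,0],"claw":0.4},{"slide":[0,0,0],"angular":[0,0,0],"claw":-0.3},{"slide":[0,0,0],"angular":[0,0,0],"claw":-1},{"slide":[0,0,0],"angular":[0,0,0],"claw":-1},{"slide":[0,0,0],"angular":[0,0,0],"claw":-1},{"slide":[0,0,0],"angular":[0,0,0],"claw":-1},{"slide":[0,0,0],"angular":[0,0,0],"claw":-1},{"slide":[0,0,0],"angular":[0,0,0],"claw":-1}]' 60
python3 -m creep '[{"slide":[0,0,-0.5],"angular":[0,0,0],"claw":-1},{"slide":[0,0,-1.5],"angular":[0,0,0],"claw":-1},{"slide":[0,0,-2.5],"angular":[0,0,0],"claw":-1},{"slide":[0,0,-3],"angular":[0,0,0],"claw":-1},{"slide":[0,0,-3],"angular":[0,0,0],"claw":-1},{"slide":[0,0,0],"angular":[0,0,0],"claw":-1}]'
python3 -c "
from h import *
plan(.515,.36,.15,.61)"
```

```text
t: 3.92
tcp_pos: [0.5311, 0.0436, 0.0487]
tool_rot: [0.954, 0.298, 0.0, 0.0]
force: [-1.0, 0.4, 4.1]
finger_gap: 0.193
gripper_force: 59.4
t: 4.42
tcp_pos: [0.534, 0.0433, 0.1583]
tool_rot: [0.954, 0.298, 0.005, 0.002]
force: [0.4, 0.5, -1.2]
finger_gap: 0.191
gripper_force: 58.8
t 4.42 tcp [0.534  0.0433 0.1583] turn [ 0.007 -0.007 -0.004] slide after turn cm [ 16.58 -27.04   0.83] gap 0.191 gf 58.8 F [ 0.4  0.5 -1.2]
```

```bash
python3 -m creep '[{"slide":[1.4,-2.2,0],"angular":[0,0,0],"claw":-1},{"slide":[1.4,-2.2,0],"angular":[0,0,0],"claw":-1},{"slide":[1.4,-2.2,0],"angular":[0,0,0],"claw":-1},{"slide":[1.4,-2.2,0],"angular":[0,0,0],"claw":-1},{"slide":[1.4,-2.2,0],"angular":[0,0,0],"claw":-1},{"slide":[1.4,-2.2,0],"angular":[0,0,0],"claw":-1},{"slide":[1.4,-2.2,0],"angular":[0,0,0],"claw":-1},{"slide":[1.4,-2.2,0],"angular":[0,0,0],"claw":-1},{"slide":[1.4,-2.2,0],"angular":[0,0,0],"claw":-1},{"slide":[1.4,-2.2,0],"angular":[0,0,0],"claw":-1}]' | head -2
python3 -m creep '[{"slide":[1.4,-2.2,0],"angular":[0,0,0],"claw":-1},{"slide":[1.2,-2.3,0],"angular":[0,0,0],"claw":-1},{"slide":[0,0,1],"angular":[0,0,0],"claw":-1},{"slide":[0,0,1],"angular":[0,0,0],"claw":-1},{"slide":[0,0,0],"angular":[0,0,0],"claw":-1},{"slide":[0,0,0],"angular":[0,0,0],"claw":-1}]'
python3 - <<'E'
from h import *
import cv2
plan(.515,.36,.04,.61)
a=viewer.snapshot("side")[60:200,200:340];b=viewer.snapshot("top")[163:303,132:272]
cv2.imwrite("pics/s3.png",cv2.resize(np.hstack([a,b]),(800,400),interpolation=cv2.INTER_CUBIC))
E
```

```text
t: 5.25
tcp_pos: [0.5194, 0.3051, 0.1521]
t: 5.75
tcp_pos: [0.515, 0.3543, 0.1314]
tool_rot: [0.955, 0.298, -0.002, 0.0]
force: [-0.2, -0.6, -0.2]
finger_gap: 0.192
gripper_force: 58.8
t 5.75 tcp [0.515  0.3543 0.1314] turn [-0.001  0.005 -0.005] slide after turn cm [ 0.32 -0.47  9.14] gap 0.192 gf 58.8 F [-0.2 -0.6 -0.2]
```

View pics/s3.png

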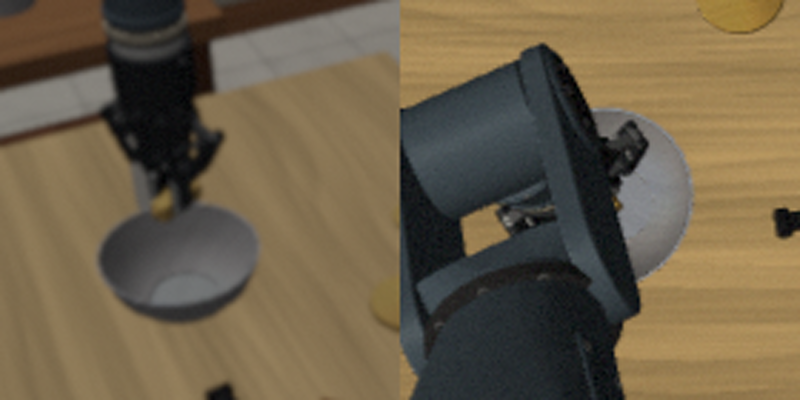

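The side view has the sprue in the fingers at crop (163,205). The bowl rim centre is at about crop (179,253), and the descent needs comparing against that.

```bash
python3 -c "
from h import *
k=2.857
print(at('side',200+179/k,60+253/k,.065), 'inner floor',at('side',200+182/k,60+292/k,.004),'top floor',at('top',211,235,.004))
p=manip.sense()['tcp_pos']
q=proj('side',p);print('tcp pred crop',(q[0]-200)*k,(q[1]-60)*k)"
```

```text
[0.51679179 0.36630431 0.065     ] inner floor [0.51613587 0.37701749 0.004     ] top floor [0.51414874 0.35978667 0.004     ]
tcp pred crop 174.129809531155 205.31802593388826
```

```bash
python3 -m creep '[{"slide":[0.7,-0.9,0],"angular":[0,0,0],"claw":-1},{"slide":[0,0,1.5],"angular":[0,0,0],"claw":-1},{"slide":[0,0,2],"angular":[0,0,0],"claw":-1},{"slide":[0,0,2],"angular":[0,0,0],"claw":-1},{"slide":[0,0,1.5],"angular":[0,0,0],"claw":-1},{"slide":[0,0,1.5],"angular":[0,0,0],"claw":-1},{"slide":[0,0,0.5],"angular":[0,0,0],"claw":-1},{"slide":[0,0,0],"angular":[0,0,0],"claw":-1},{"slide":[0,0,0],"angular":[0,0,0],"claw":-1}]'
python3 -m creep '[{"slide":[0,0,0],"angular":[0,0,0],"claw":-0.4},{"slide":[0,0,0],"angular":[0,0,0],"claw":-0.1},{"slide":[0,0,0],"angular":[0,0,0],"claw":-0.1},{"slide":[0,0,0],"angular":[0,0,0],"claw":-0.1},{"slide":[0,0,-1],"angular":[0,0,0],"claw":-0.1},{"slide":[0,0,-2.5],"angular":[0,0,0],"claw":-0.1},{"slide":[0,0,-3.5],"angular":[0,0,0],"claw":-0.1},{"slide":[0,0,-3.5],"angular":[0,0,0],"claw":-0.1},{"slide":[0,0,-1.5],"angular":[0,0,0],"claw":-0.1},{"slide":[0,0,0],"angular":[0,0,0],"claw":-0.1}]'
python3 -c "
from h import *
plan(.5756,-.0106,.15,.727)"
```

```text
t: 6.6
tcp_pos: [0.5175, 0.3677, 0.0438]
tool_rot: [0.955, 0.298, 0.001, -0.0]
force: [-0.5, 0.6, -1.6]
finger_gap: 0.188
gripper_force: 58.8
t: 7.43
tcp_pos: [0.5199, 0.3689, 0.1694]
tool_rot: [0.954, 0.298, 0.006, -0.001]
force: [0.4, 0.4, 0.4]
finger_gap: 0.455
gripper_force: 0.0
t 7.43 tcp [0.5199 0.3689 0.1694] turn [ 0.002 -0.011 -0.121] slide after turn cm [-21.06  32.05   1.94] gap 0.455 gf 0.0 F [0.4 0.4 0.4]
```

```bash
python3 -m creep '[{"slide":[0,0,0],"angular":[0,0,-0.12],"claw":-0.1},{"slide":[-1.6,2.4,0],"angular":[0,0,0],"claw":-0.1},{"slide":[-1.6,2.4,0],"angular":[0,0,0],"claw":-0.1},{"slide":[-1.6,2.4,0],"angular":[0,0,0],"claw":-0.1},{"slide":[-1.6,2.4,0],"angular":[0,0,0],"claw":-0.1},{"slide":[-1.6,2.4,0],"angular":[0,0,0],"claw":-0.1},{"slide":[-1.6,2.4,0],"angular":[0,0,0],"claw":-0.1},{"slide":[-1.6,2.4,0],"angular":[0,0,0],"claw":-0.1},{"slide":[-1.6,2.4,0],"angular":[0,0,0],"claw":-0.1},{"slide":[-1.6,2.4,0],"angular":[0,0,0],"claw":-0.1}]' | head -2
python3 -m creep '[{"slide":[-1.6,2.4,0],"angular":[0,0,0],"claw":-0.1},{"slide":[-1.6,2.4,0.5],"angular":[0,0,0],"claw":-0.1},{"slide":[-1.6,2.4,0.5],"angular":[0,0,0],"claw":-0.1},{"slide":[-1.6,2.4,0.5],"angular":[0,0,0],"claw":-0.1},{"slide":[-0.3,0.8,0.5],"angular":[0,0,0],"claw":-0.1},{"slide":[0,0,0],"angular":[0,0,0],"claw":-0.1},{"slide":[0,0,0],"angular":[0,0,0],"claw":-0.1}]' | head -2
python3 - <<'E'
from h import *
import cv2
plan(.5756,-.0106,.1,.727)
a=viewer.snapshot("side")[140:280,270:410];b=viewer.snapshot("top")[163:303,132:272]
cv2.imwrite("pics/s4.png",cv2.resize(np.hstack([a,b]),(800,400),interpolation=cv2.INTER_CUBIC))
E
```

```text
t: 8.27
tcp_pos: [0.5518, 0.1088, 0.1627]
t: 8.85
tcp_pos: [0.5707, -0.0117, 0.1426]
t 8.85 tcp [ 0.5707 -0.0117  0.1426] turn [-0.002  0.001 -0.003] slide after turn cm [0.44 0.24 4.26] gap 0.451 gf 0.0 F [ 0.5 -0.  -0.2]
```

View pics/s4.png

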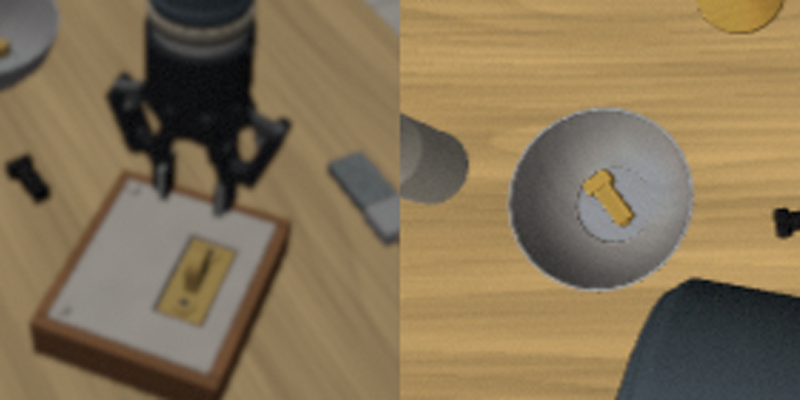

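The sprue lies in the middle of the upright bowl, at crop (610,198). The fingertips, at crop (163,190) and (222,208), hover over the casting. I'll correct and descend.

```bash
python3 -m creep '[{"slide":[0.4,0.2,1],"angular":[0,0,0],"claw":-0.1},{"slide":[0,0,1.5],"angular":[0,0,0],"claw":-0.1},{"slide":[0,0,1.5],"angular":[0,0,0],"claw":-0.1},{"slide":[0,0,1],"angular":[0,0,0],"claw":-0.1},{"slide":[0,0,1],"angular":[0,0,0],"claw":-0.1},{"slide":[0,0,1],"angular":[0,0,0],"claw":-0.1},{"slide":[0,0,1],"angular":[0,0,0],"claw":-0.1},{"slide":[0,0,0.5],"angular":[0,0,0],"claw":-0.1},{"slide":[0,0,0],"angular":[0,0,0],"claw":-0.1},{"slide":[0,0,0],"angular":[0,0,0],"claw":-0.1}]' | sed -n 1,4p
python3 - <<'E'
from h import *
import cv2
plan(.5756,-.0106,.048,.727)
a=viewer.snapshot("side")[190:270,290:390]
cv2.imwrite("pics/s5.png",cv2.resize(a,(700,560),interpolation=cv2.INTER_CUBIC))
E
```

```text
t: 9.78
tcp_pos: [0.5758, -0.0109, 0.0581]
tool_rot: [0.935, 0.355, -0.0, -0.0]
force: [0.5, -0.3, -0.1]
t 9.78 tcp [ 0.5758 -0.0109  0.0581] turn [-0.     0.    -0.001] slide after turn cm [ 0.01 -0.04  1.01] gap 0.449 gf 0.0 F [ 0.5 -0.3 -0.1]
```

View pics/s5.png

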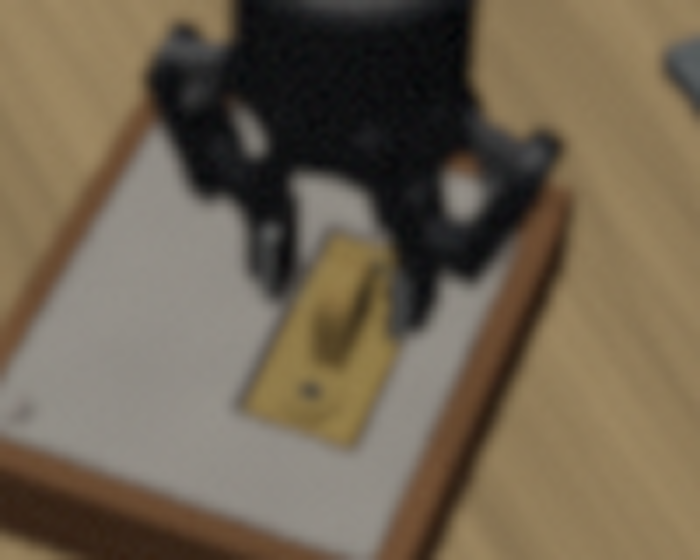

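The tips at (275,290) and (405,325) straddle the lug, which tops out near (350,270). I'll go down 10 mm, close at 40 N, then firm up to 80 N.

```bash
python3 -m creep '[{"slide":[0,0,0.5],"angular":[0,0,0],"claw":-0.1},{"slide":[0,0,0.5],"angular":[0,0,0],"claw":-0.3},{"slide":[0,0,0],"angular":[0,0,0],"claw":-0.5},{"slide":[0,0,0],"angular":[0,0,0],"claw":-0.7},{"slide":[0,0,0],"angular":[0,0,0],"claw":-1},{"slide":[0,0,0],"angular":[0,0,0],"claw":-1},{"slide":[0,0,0],"angular":[0,0,0],"claw":-1},{"slide":[0,0,0],"angular":[0,0,0],"claw":-1}]' 40
python3 -m creep '[{"slide":[0,0,0],"angular":[0,0,0],"claw":-1},{"slide":[0,0,0],"angular":[0,0,0],"claw":-1},{"slide":[0,0,-0.3],"angular":[0,0,0],"claw":-1},{"slide":[0,0,-0.3],"angular":[0,0,0],"claw":-1},{"slide":[0,0,-0.3],"angular":[0,0,0],"claw":-1},{"slide":[0,0,-0.3],"angular":[0,0,0],"claw":-1},{"slide":[0,0,0],"angular":[0,0,0],"claw":-1}]' 80
```

```text
t: 10.5
tcp_pos: [0.576, -0.0111, 0.0483]
tool_rot: [0.935, 0.355, 0.0, 0.0]
force: [0.7, -0.7, -1.6]
finger_gap: 0.13
gripper_force: 41.7
t: 11.08
tcp_pos: [0.5761, -0.0108, 0.061]
tool_rot: [0.935, 0.355, 0.0, 0.0]
force: [0.4, 0.3, -4.2]
finger_gap: 0.126
gripper_force: 78.0
```

```bash
python3 -m creep '[{"slide":[0,0,-1],"angular":[0,0,0],"claw":-1},{"slide":[0,0,-2],"angular":[0,0,0],"claw":-1},{"slide":[0,0,-2],"angular":[0,0,0],"claw":-1},{"slide":[0,0,-1],"angular":[0,0,0],"claw":-1},{"slide":[0,0,0],"angular":[0,0,0],"claw":-1},{"slide":[0,0,0],"angular":[0,0,0],"claw":-1}]'
python3 -c "
from h import *
plan(.507,-.338,.12,.727)"
```

```text
t: 11.58
tcp_pos: [0.576, -0.011, 0.1209]
tool_rot: [0.935, 0.355, 0.001, 0.0]
force: [-0.3, 0.1, -3.4]
finger_gap: 0.125
gripper_force: 78.4
t 11.58 tcp [ 0.576  -0.011   0.1209] turn [ 0.001 -0.001 -0.001] slide after turn cm [-26.89  19.85   0.09] gap 0.125 gf 78.4 F [-0.3  0.1 -3.4]
```

```bash
python3 -m creep '[{"slide":[-0.7,0.5,0],"angular":[0,0,0],"claw":-1},{"slide":[-1.4,1,0],"angular":[0,0,0],"claw":-1},{"slide":[-1.8,1.3,0],"angular":[0,0,0],"claw":-1},{"slide":[-1.8,1.3,0],"angular":[0,0,0],"claw":-1},{"slide":[-1.8,1.4,0],"angular":[0,0,0],"claw":-1},{"slide":[-1.8,1.4,0],"angular":[0,0,0],"claw":-1},{"slide":[-1.8,1.4,0],"angular":[0,0,0],"claw":-1},{"slide":[-1.8,1.3,0],"angular":[0,0,0],"claw":-1},{"slide":[-1.8,1.3,0],"angular":[0,0,0],"claw":-1},{"slide":[-1.8,1.3,0],"angular":[0,0,0],"claw":-1}]' | head -2
python3 -m creep '[{"slide":[-1.8,1.3,0],"angular":[0,0,0],"claw":-1},{"slide":[-1.8,1.3,0],"angular":[0,0,0],"claw":-1},{"slide":[-1.8,1.3,0],"angular":[0,0,0],"claw":-1},{"slide":[-1.8,1.3,0],"angular":[0,0,0],"claw":-1},{"slide":[-1.8,1.3,0],"angular":[0,0,0],"claw":-1},{"slide":[-1,0.7,0],"angular":[0,0,0],"claw":-1},{"slide":[-0.5,0.3,0],"angular":[0,0,0],"claw":-1},{"slide":[0,0,0],"angular":[0,0,0],"claw":-1},{"slide":[0,0,0],"angular":[0,0,0],"claw":-1}]' | sed -n '1,4p;6p'
python3 - <<'E'
from h import *
import cv2
plan(.507,-.338,.06,.727)
a=viewer.snapshot("side")[210:400,290:480];b=viewer.snapshot("top")[150:340,370:560]
cv2.imwrite("pics/s6.png",cv2.resize(np.hstack([a,b]),(800,400),interpolation=cv2.INTER_CUBIC))
E
```

```text
t: 12.42
tcp_pos: [0.5318, -0.2128, 0.1188]
t: 13.17
tcp_pos: [0.504, -0.3364, 0.1196]
tool_rot: [0.935, 0.355, -0.0, -0.001]
force: [-0.9, 0.1, -3.3]
gripper_force: 78.3
t 13.17 tcp [ 0.504  -0.3364  0.1196] turn [-0.003 -0.    -0.002] slide after turn cm [0.12 0.32 5.96] gap 0.123 gf 78.3 F [-0.9  0.1 -3.3]
```

View pics/s6.png

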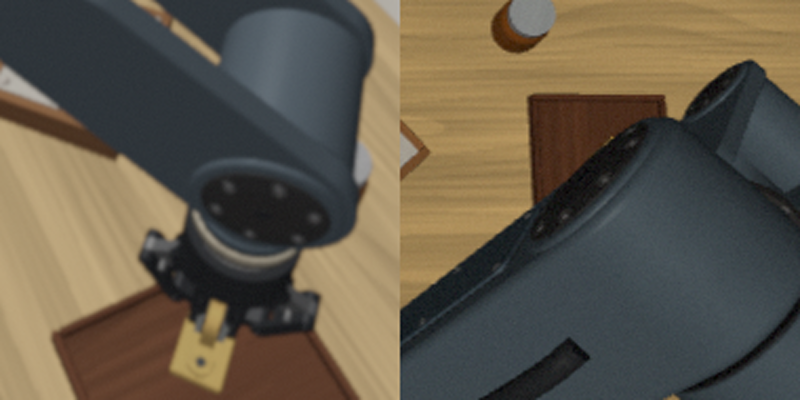

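The casting is held upright over the tray, with its plate near side-crop (205,350). I'll lower it to about 20 mm above the floor, then creep down watching the force.

```bash
python3 -m creep '[{"slide":[0,0.2,1],"angular":[0,0,0],"claw":-1},{"slide":[0,0,1.5],"angular":[0,0,0],"claw":-1},{"slide":[0,0,1.5],"angular":[0,0,0],"claw":-1},{"slide":[0,0,1.5],"angular":[0,0,0],"claw":-1},{"slide":[0,0,1],"angular":[0,0,0],"claw":-1},{"slide":[0,0,0.7],"angular":[0,0,0],"claw":-1},{"slide":[0,0,0.4],"angular":[0,0,0],"claw":-1},{"slide":[0,0,0.2],"angular":[0,0,0],"claw":-1},{"slide":[0,0,0],"angular":[0,0,0],"claw":-1},{"slide":[0,0,0],"angular":[0,0,0],"claw":-1}]' | sed -n '2p;4p'
python3 -m creep '[{"slide":[0,0,0.2],"angular":[0,0,0],"claw":-1},{"slide":[0,0,0.2],"angular":[0,0,0],"claw":-1},{"slide":[0,0,0.2],"angular":[0,0,0],"claw":-1},{"slide":[0,0,0.2],"angular":[0,0,0],"claw":-1},{"slide":[0,0,0],"angular":[0,0,0],"claw":-1},{"slide":[0,0,0],"angular":[0,0,0],"claw":-1}]' | sed -n '2p;4p'
```

```text
tcp_pos: [0.5063, -0.3393, 0.0428]
force: [0.2, 0.0, -3.2]
tcp_pos: [0.5058, -0.3389, 0.0341]
force: [-0.8, -0.2, -3.8]
```

```bash
python3 -m creep '[{"slide":[0,0,0.2],"angular":[0,0,0],"claw":-1},{"slide":[0,0,0.2],"angular":[0,0,0],"claw":-1},{"slide":[0,0,0.1],"angular":[0,0,0],"claw":-1},{"slide":[0,0,0],"angular":[0,0,0],"claw":-1}]' | sed -n '2p;4p'
python3 -m creep '[{"slide":[0,0,0.1],"angular":[0,0,0],"claw":-1},{"slide":[0,0,0.1],"angular":[0,0,0],"claw":-1},{"slide":[0,0,0],"angular":[0,0,0],"claw":-1}]' | sed -n '2p;4p'
```

```text
tcp_pos: [0.5058, -0.3388, 0.0289]
force: [-0.3, 0.4, -4.4]
tcp_pos: [0.5059, -0.3389, 0.0271]
force: [0.6, -0.1, -3.6]
```

```bash
python3 -m creep '[{"slide":[0,0,0.1],"angular":[0,0,0],"claw":-1},{"slide":[0,0,0.1],"angular":[0,0,0],"claw":-1},{"slide":[0,0,0],"angular":[0,0,0],"claw":-1}]' | sed -n '2p;4p'
python3 -m creep '[{"slide":[0,0,0.1],"angular":[0,0,0],"claw":-1},{"slide":[0,0,0.05],"angular":[0,0,0],"claw":-1},{"slide":[0,0,0],"angular":[0,0,0],"claw":-1}]' | sed -n '2p;4p'
```

```text
tcp_pos: [0.5059, -0.3389, 0.0251]
force: [0.2, 0.7, -3.8]
tcp_pos: [0.5059, -0.3389, 0.0237]
force: [0.2, 0.2, -4.9]
```

```bash
python3 -m creep '[{"slide":[0,0,0.1],"angular":[0,0,0],"claw":-1},{"slide":[0,0,0.05],"angular":[0,0,0],"claw":-1},{"slide":[0,0,0],"angular":[0,0,0],"claw":-1}]' | sed -n '2p;4p'
python3 -m creep '[{"slide":[0,0,0.05],"angular":[0,0,0],"claw":-1},{"slide":[0,0,0.05],"angular":[0,0,0],"claw":-1},{"slide":[0,0,0],"angular":[0,0,0],"claw":-1}]' | sed -n '2p;4p'
```

```text
tcp_pos: [0.506, -0.3391, 0.0233]
force: [-1.3, 1.5, 5.0]
tcp_pos: [0.506, -0.339, 0.0233]
force: [-3.6, 2.0, 11.0]
```

Contact: the force rose to 11 N and the height stopped at 23.3 mm. I'll release gently and withdraw straight up.

```bash
python3 -m creep '[{"slide":[0,0,-0.1],"angular":[0,0,0],"claw":-1},{"slide":[0,0,0],"angular":[0,0,0],"claw":-0.7},{"slide":[0,0,0],"angular":[0,0,0],"claw":-0.5},{"slide":[0,0,0],"angular":[0,0,0],"claw":-0.3},{"slide":[0,0,0],"angular":[0,0,0],"claw":-0.2},{"slide":[0,0,0],"angular":[0,0,0],"claw":-0.2}]' 20
python3 -m creep '[{"slide":[0,0,-0.5],"angular":[0,0,0],"claw":-0.2},{"slide":[0,0,-1],"angular":[0,0,0],"claw":-0.2},{"slide":[0,0,-2],"angular":[0,0,0],"claw":-0.2},{"slide":[0,0,-3],"angular":[0,0,0],"claw":-0.2},{"slide":[0,0,-3],"angular":[0,0,0],"claw":-0.2},{"slide":[0,0,-3],"angular":[0,0,0],"claw":-0.2},{"slide":[0,0,-3],"angular":[0,0,0],"claw":-0.2},{"slide":[0,0,0],"angular":[0,0,0],"claw":-0.2}]'
python3 -m creep '[{"slide":[-2,-2,0],"angular":[0,0,0],"claw":-0.2},{"slide":[-2,-2,0],"angular":[0,0,0],"claw":-0.2},{"slide":[0,0,0],"angular":[0,0,0],"claw":-0.2},{"slide":[0,0,0],"angular":[0,0,0],"claw":-0.2}]' | head -2
python3 - <<'E'
from h import *
import cv2
a=viewer.snapshot("side")[250:400,290:490];b=viewer.snapshot("top")[100:300,100:540]
cv2.imwrite("pics/s7.png",np.vstack([cv2.resize(a,(400,300)),np.zeros((0,400,3),np.uint8)]) if 0 else np.vstack([np.pad(cv2.resize(a,(380,285)),((0,0),(0,280),(0,0))),cv2.resize(b,(660,300))]))
E
```

```text
t: 16.68
tcp_pos: [0.5061, -0.3391, 0.0221]
tool_rot: [0.935, 0.355, 0.0, 0.0]
force: [-0.3, -0.5, -0.0]
finger_gap: 0.402
gripper_force: 0.0
t: 17.35
tcp_pos: [0.5092, -0.3419, 0.185]
tool_rot: [0.935, 0.355, 0.003, 0.006]
force: [1.2, 0.0, 0.2]
finger_gap: 0.398
gripper_force: 0.0
t: 17.68
tcp_pos: [0.4484, -0.3353, 0.1779]
```

View pics/s7.png

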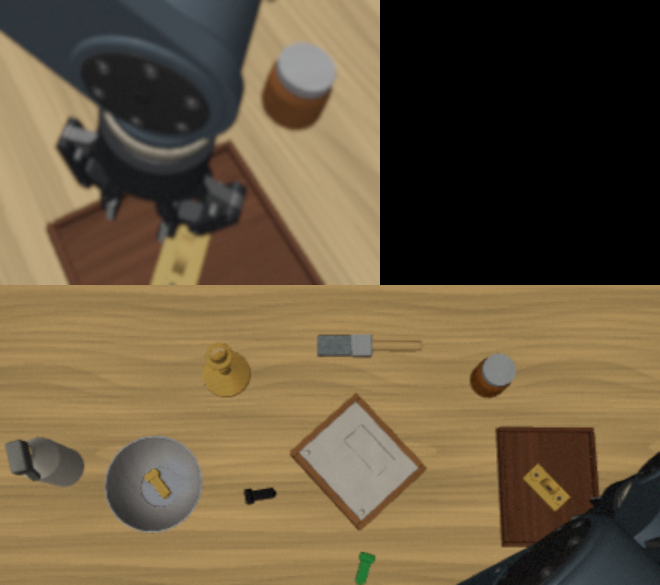

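The casting lies flat in the tray, eye up, at (547,487). The sprue is in the upright bowl at (157,483), the bystanders haven't moved and the arm is clear, so I'm handing it in.

```bash
python3 -c "
from station import ticket
print(ticket.sign_off())"
```

```text
the job is handed in; nothing more can be done
None
```

I handed the job in at about 18 s: the casting lies flat in the tray with the eye up, the sprue is in the upright bowl, and the bystanders were left alone; the sign-off returned no verdict.

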